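Stir and cover the bead bath

TASK

One of the bath's three wells holds the white heating beads, possibly hidden under the lid: take the lid off first if it covers them, and with the stirrer from the stand give the beads a couple of full clockwise turns (seen from above) with its tip down near the well's floor. Then hang the stirrer upright in a free slot of the stand and leave the well with the beads, all six still in it, covered by the lid, properly seated. Leave everything else where it is.

Things in the scene. Friction and masses are not known exactly. Their poses are not given: they have to be found in the camera images.
- bath: three-well bead bath: a heavy, fixed brushed-steel block, 130 (x) x 360 (y) x 100 mm high, black display panel on its front (-x) face; three identical round wells in a row along its y. Origin: centre of its underside
- lid: the only lid: aluminium disc 98 mm across, 6 mm thick, with a plug 76 mm across and 6 mm deep beneath and on top a short neck and a black round knob 24 mm across, 16 to 46 mm above the origin. Origin: centre of the plug's underside (6 mm below the mouth when seated). Starts seated on any one of the wells, with the beads or not
- stand: fixed stand, foot plate 110 x 216 x 12 mm. A white level plate, 8 mm thick, top 135 mm above the table, 216 mm wide (y), spans x = -35 to +50 mm and has three slots open to the front (-x), each 16 mm wide, from the front edge to x = +20 mm; two posts at the back. Origin: on the table below the middle slot's point
- stirrer: stirrer hanging in one of the stand's slots: black square handle 18 x 18 mm, from 5 to 55 mm above the origin, over a black collar 26 mm across and 5 mm thick that rests on the slot's edges; below it a steel rod 10 mm thick with a flat end. Origin: centre of the collar's underside, z up along the handle, x and y square to the handle's faces
- stirrer_tip (a point): centre of the rod's lower end, 105 mm below the stirrer's origin
- pipette: white pipette with a round handle (18 mm across, from 5 to 47 mm above the origin, a grey button to 55 mm), a 26 mm collar and a thin clear stem 90 mm down, hanging in another slot of the stand; leave it. Origin: centre of the collar's underside
- jar: squat amber jar with a white cap, 42 mm across, 46 mm high, standing in one of the wells; leave it. Origin: underside
- cup: small white plastic cup, 52 mm across, 50 mm high, on the table in front of the stand; leave it. Origin: underside
- bottle: white bottle, 52 mm across, 130 mm high, on the table behind the stand; leave it. Origin: underside
- tissues: green tissue box 75 x 120 x 55 mm on the table; leave it. Origin: underside
- dish: closed clear culture dish, 64 mm across, 17 mm high, on the table in front of the bath; leave it. Origin: underside
- well0 (a point): well 0: centre of its mouth, level with the bath's top, 100 mm above the table; axes as the bath's (105 mm apart along y, well 0 at -y). Inner diameter 84 mm, 60 mm deep. One well holds the six beads, one the jar, one is empty; which is which varies
- well1 (a point): well 1: centre of its mouth, level with the bath's top, 100 mm above the table; axes as the bath's (105 mm apart along y, well 0 at -y). Inner diameter 84 mm, 60 mm deep. One well holds the six beads, one the jar, one is empty; which is which varies
- well2 (a point): well 2: centre of its mouth, level with the bath's top, 100 mm above the table; axes as the bath's (105 mm apart along y, well 0 at -y). Inner diameter 84 mm, 60 mm deep. One well holds the six beads, one the jar, one is empty; which is which varies
- slot0 (a point): slot 0 of the stand: the place where a collar's centre rests, on the plate's top, 35 mm in from the front edge; axes as the stand's (75 mm apart along y, slot 0 at -y; -x points out of the open end). One holds the stirrer, one the pipette, one is empty; which is which varies
- slot1 (a point): slot 1 of the stand: the place where a collar's centre rests, on the plate's top, 35 mm in from the front edge; axes as the stand's (75 mm apart along y, slot 0 at -y; -x points out of the open end). One holds the stirrer, one the pipette, one is empty; which is which varies
- slot2 (a point): slot 2 of the stand: the place where a collar's centre rests, on the plate's top, 35 mm in from the front edge; axes as the stand's (75 mm apart along y, slot 0 at -y; -x points out of the open end). One holds the stirrer, one the pipette, one is empty; which is which varies
- bead0_center (a point): centre of one of the six loose smooth white ceramic beads, 16 mm across, all together on the floor of one well
- bead1_center (a point): centre of one of the six loose smooth white ceramic beads, 16 mm across, all together on the floor of one well
- bead2_center (a point): centre of one of the six loose smooth white ceramic beads, 16 mm across, all together on the floor of one well
- bead3_center (a point): centre of one of the six loose smooth white ceramic beads, 16 mm across, all together on the floor of one well
- bead4_center (a point): centre of one of the six loose smooth white ceramic beads, 16 mm across, all together on the floor of one well
- bead5_center (a point): centre of one of the six loose smooth white ceramic beads, 16 mm across, all together on the floor of one well

How it is judged (in metres and radians):
On the way, in this order (a step that is already met when the one before it is completed fails the run):
1. clockwise stirring: the stirrer's tip, within 15 mm of the bead well's floor, passes the far (+x) side, over 8 mm off the axis ((((horizontal distance between bead0_center and well0 below 0.043 m and z of bead0_center in the frame of well0 below -0.01 m) and x of stirrer_tip in the frame of well0 between 0.008 and 0.04 m and y of stirrer_tip in the frame of well0 between -0.008 and 0.008 m and z of stirrer_tip in the frame of well0 between -0.07 and -0.045 m) or ((horizontal distance between bead0_center and well1 below 0.043 m and z of bead0_center in the frame of well1 below -0.01 m) and x of stirrer_tip in the frame of well1 between 0.008 and 0.04 m and y of stirrer_tip in the frame of well1 between -0.008 and 0.008 m and z of stirrer_tip in the frame of well1 between -0.07 and -0.045 m) or ((horizontal distance between bead0_center and well2 below 0.043 m and z of bead0_center in the frame of well2 below -0.01 m) and x of stirrer_tip in the frame of well2 between 0.008 and 0.04 m and y of stirrer_tip in the frame of well2 between -0.008 and 0.008 m and z of stirrer_tip in the frame of well2 between -0.07 and -0.045 m))), for 0.02 s.
2. clockwise stirring: the stirrer's tip, within 15 mm of the bead well's floor, passes the right (-y) side, over 8 mm off the axis ((((horizontal distance between bead0_center and well0 below 0.043 m and z of bead0_center in the frame of well0 below -0.01 m) and y of stirrer_tip in the frame of well0 between -0.04 and -0.008 m and x of stirrer_tip in the frame of well0 between -0.008 and 0.008 m and z of stirrer_tip in the frame of well0 between -0.07 and -0.045 m) or ((horizontal distance between bead0_center and well1 below 0.043 m and z of bead0_center in the frame of well1 below -0.01 m) and y of stirrer_tip in the frame of well1 between -0.04 and -0.008 m and x of stirrer_tip in the frame of well1 between -0.008 and 0.008 m and z of stirrer_tip in the frame of well1 between -0.07 and -0.045 m) or ((horizontal distance between bead0_center and well2 below 0.043 m and z of bead0_center in the frame of well2 below -0.01 m) and y of stirrer_tip in the frame of well2 between -0.04 and -0.008 m and x of stirrer_tip in the frame of well2 between -0.008 and 0.008 m and z of stirrer_tip in the frame of well2 between -0.07 and -0.045 m))), for 0.02 s.
3. clockwise stirring: the stirrer's tip, within 15 mm of the bead well's floor, passes the near (-x) side, over 8 mm off the axis ((((horizontal distance between bead0_center and well0 below 0.043 m and z of bead0_center in the frame of well0 below -0.01 m) and x of stirrer_tip in the frame of well0 between -0.04 and -0.008 m and y of stirrer_tip in the frame of well0 between -0.008 and 0.008 m and z of stirrer_tip in the frame of well0 between -0.07 and -0.045 m) or ((horizontal distance between bead0_center and well1 below 0.043 m and z of bead0_center in the frame of well1 below -0.01 m) and x of stirrer_tip in the frame of well1 between -0.04 and -0.008 m and y of stirrer_tip in the frame of well1 between -0.008 and 0.008 m and z of stirrer_tip in the frame of well1 between -0.07 and -0.045 m) or ((horizontal distance between bead0_center and well2 below 0.043 m and z of bead0_center in the frame of well2 below -0.01 m) and x of stirrer_tip in the frame of well2 between -0.04 and -0.008 m and y of stirrer_tip in the frame of well2 between -0.008 and 0.008 m and z of stirrer_tip in the frame of well2 between -0.07 and -0.045 m))), for 0.02 s.
4. clockwise stirring: the stirrer's tip, within 15 mm of the bead well's floor, passes the left (+y) side, over 8 mm off the axis ((((horizontal distance between bead0_center and well0 below 0.043 m and z of bead0_center in the frame of well0 below -0.01 m) and y of stirrer_tip in the frame of well0 between 0.008 and 0.04 m and x of stirrer_tip in the frame of well0 between -0.008 and 0.008 m and z of stirrer_tip in the frame of well0 between -0.07 and -0.045 m) or ((horizontal distance between bead0_center and well1 below 0.043 m and z of bead0_center in the frame of well1 below -0.01 m) and y of stirrer_tip in the frame of well1 between 0.008 and 0.04 m and x of stirrer_tip in the frame of well1 between -0.008 and 0.008 m and z of stirrer_tip in the frame of well1 between -0.07 and -0.045 m) or ((horizontal distance between bead0_center and well2 below 0.043 m and z of bead0_center in the frame of well2 below -0.01 m) and y of stirrer_tip in the frame of well2 between 0.008 and 0.04 m and x of stirrer_tip in the frame of well2 between -0.008 and 0.008 m and z of stirrer_tip in the frame of well2 between -0.07 and -0.045 m))), for 0.02 s.
5. clockwise stirring: the stirrer's tip, within 15 mm of the bead well's floor, passes the far (+x) side, over 8 mm off the axis ((((horizontal distance between bead0_center and well0 below 0.043 m and z of bead0_center in the frame of well0 below -0.01 m) and x of stirrer_tip in the frame of well0 between 0.008 and 0.04 m and y of stirrer_tip in the frame of well0 between -0.008 and 0.008 m and z of stirrer_tip in the frame of well0 between -0.07 and -0.045 m) or ((horizontal distance between bead0_center and well1 below 0.043 m and z of bead0_center in the frame of well1 below -0.01 m) and x of stirrer_tip in the frame of well1 between 0.008 and 0.04 m and y of stirrer_tip in the frame of well1 between -0.008 and 0.008 m and z of stirrer_tip in the frame of well1 between -0.07 and -0.045 m) or ((horizontal distance between bead0_center and well2 below 0.043 m and z of bead0_center in the frame of well2 below -0.01 m) and x of stirrer_tip in the frame of well2 between 0.008 and 0.04 m and y of stirrer_tip in the frame of well2 between -0.008 and 0.008 m and z of stirrer_tip in the frame of well2 between -0.07 and -0.045 m))), for 0.02 s.
At the end, for the whole second after the job is handed in: All six beads lie in one well; the lid is seated on it (within 7 mm of its axis, plug inside the mouth, tilt under 0.06 rad), at rest; the stirrer hangs at rest in a slot of the stand (collar on the plate, within 22 mm of the slot's point along it and 7 mm across, tilt under 0.12 rad) ((((horizontal distance between bead0_center and well0 below 0.043 m and z of bead0_center in the frame of well0 below -0.01 m) and (horizontal distance between bead1_center and well0 below 0.043 m and z of bead1_center in the frame of well0 below -0.01 m) and (horizontal distance between bead2_center and well0 below 0.043 m and z of bead2_center in the frame of well0 below -0.01 m) and (horizontal distance between bead3_center and well0 below 0.043 m and z of bead3_center in the frame of well0 below -0.01 m) and (horizontal distance between bead4_center and well0 below 0.043 m and z of bead4_center in the frame of well0 below -0.01 m) and (horizontal distance between bead5_center and well0 below 0.043 m and z of bead5_center in the frame of well0 below -0.01 m) and horizontal distance between lid and well0 below 0.007 m and z of lid in the frame of well0 between -0.01 and -0.003 m) or ((horizontal distance between bead0_center and well1 below 0.043 m and z of bead0_center in the frame of well1 below -0.01 m) and (horizontal distance between bead1_center and well1 below 0.043 m and z of bead1_center in the frame of well1 below -0.01 m) and (horizontal distance between bead2_center and well1 below 0.043 m and z of bead2_center in the frame of well1 below -0.01 m) and (horizontal distance between bead3_center and well1 below 0.043 m and z of bead3_center in the frame of well1 below -0.01 m) and (horizontal distance between bead4_center and well1 below 0.043 m and z of bead4_center in the frame of well1 below -0.01 m) and (horizontal distance between bead5_center and well1 below 0.043 m and z of bead5_center in the frame of well1 below -0.01 m) and horizontal distance between lid and well1 below 0.007 m and z of lid in the frame of well1 between -0.01 and -0.003 m) or ((horizontal distance between bead0_center and well2 below 0.043 m and z of bead0_center in the frame of well2 below -0.01 m) and (horizontal distance between bead1_center and well2 below 0.043 m and z of bead1_center in the frame of well2 below -0.01 m) and (horizontal distance between bead2_center and well2 below 0.043 m and z of bead2_center in the frame of well2 below -0.01 m) and (horizontal distance between bead3_center and well2 below 0.043 m and z of bead3_center in the frame of well2 below -0.01 m) and (horizontal distance between bead4_center and well2 below 0.043 m and z of bead4_center in the frame of well2 below -0.01 m) and (horizontal distance between bead5_center and well2 below 0.043 m and z of bead5_center in the frame of well2 below -0.01 m) and horizontal distance between lid and well2 below 0.007 m and z of lid in the frame of well2 between -0.01 and -0.003 m)) and ((x of stirrer in the frame of slot0 between -0.022 and 0.022 m and y of stirrer in the frame of slot0 between -0.007 and 0.007 m and z of stirrer in the frame of slot0 between -0.004 and 0.004 m) or (x of stirrer in the frame of slot1 between -0.022 and 0.022 m and y of stirrer in the frame of slot1 between -0.007 and 0.007 m and z of stirrer in the frame of slot1 between -0.004 and 0.004 m) or (x of stirrer in the frame of slot2 between -0.022 and 0.022 m and y of stirrer in the frame of slot2 between -0.007 and 0.007 m and z of stirrer in the frame of slot2 between -0.004 and 0.004 m)) and angle between lid's own z axis and vertical below 0.06 rad and angle between stirrer's own z axis and vertical below 0.12 rad and linear speed of lid below 0.02 m/s and linear speed of stirrer below 0.04 m/s); the robot touches nothing.
It fails at once if the jar, pipette, cup, bottle, tissue box or dish is shifted by more than 30 mm (distance of any of jar, pipette, cup, bottle, tissues, dish from where it was at the start of the episode above 0.03 m).
It also fails if it takes over 72 s, if anything falls off the work surface, if the arm or the gripper's body presses on something with over 40 N, if the wrist force passes 120 N, or if a joint passes its speed limit or range.

ROBOT

A 6-joint arm with a two-finger parallel gripper is mounted at the origin on the work surface. World frame = base frame: x ahead of the robot, y to its left, z up, the work surface at z = 0. Lengths are in m, angles in degrees, forces in N, time in s.
With the tool pointing down it reaches from about 0.35 to 0.875 m from the base axis. Payload 4.2 kg.
Tool frame: the origin (TCP) lies on the mounting face of the last link; the fingertips stand 182 mm ahead of it and the grasp point (between the pads) lies 164 mm ahead of it (r.tcp_to_grasp is the distance from the TCP to the grasp point, in m); z points along the fingers, y is the line along which they close (so a half turn about z gives the same grasp; the last joint's range is limited). The gripper opens to 87 mm and grips with 3 to 60 N. Pads are 19 mm wide; open, the fingers measure 117 mm over their backs; the gripper's body (75 mm by 190 mm) begins 51 mm behind the grasp point.
Start: joints at [-51.646, 22.042, 0.453, 0, -68.411, -14.817], TCP at [0.25, -0.573, 0.405] pointing down, gripper open.
Joint ranges: [-179.83, 179.83], [-69.29, 118.12], [-61.27, 80.66], [-181.25, 117.63], [-171.15, -9.14], [-177.46, 177.46]. Speed limits (degrees/s): [159.86, 159.86, 180, 180, 180, 180].

INTERFACE

Orientations are given as a 3x3 rotation matrix whose columns are the frame's x, y, z axes.
In Python, from station import sense, eyes, r gives the robot as it stands.
- The arm moves only by the tool jog_arm, never from a script. Its argument "increments" is a list of rows, each a list of 4 numbers: the shift along the tool's x, y, z normalised to -1 to 1, where 1 is 0.02 m, then the turn about the tool's z normalised to -1 to 1, where 1 is 0.08 rad. A call has 1 to 10 rows; each row shifts and turns the commanded pose from where the row before left it, along the tool's axes as they then stand; what a row does not reach is not made up. A row lasts 1/10 s, in which the tool goes at most 50 mm and 8.59 degrees, less where a joint would pass 70% of its speed; a pose out of reach is approached as far as the arm can. A call with a number of a shift or a turn outside -1 to 1 is refused whole. A call with a gripper value outside its range is refused whole. "grip" is the finger opening in mm, from 0 to 87, set as the call begins (left out, the last holds). The fingers move at their own pace and stop on an object; the grip force is fixed at half the most. Time passes only in rows, so rows that do not move let the fingers close. It gives the time, the measured TCP pose, the force, the opening and the grip force at its end, in the units of the state.
- sense(): the state, without advancing time (a new reading comes with each control period).
- eyes.capture(name): name is "scene" or "top"; returns the picture (384x512x3 uint8, blue, green, red); there is no depth.
- eyes.get_calibration(name): a dict with "camera_matrix" (3x3 intrinsics, pixels), "R" (3x3) and "t" (3): a world point X has camera coordinates R X + t. Camera axes: x right, y down, z forward; pixel columns grow to the right and rows downward; lengths in m; the calibration is good to about 2 mm. A picture is of the moment at which its call begins. get_calibration takes no time and is no camera call.
- r.finish_job(): hands the job in; it is judged then, once.
Trained networks look in the newest picture that a camera, given by its name, has taken for a name from the list of things; names that differ only in an ending like _2 or _b are one class to them, and where a whole thing is asked for, a point or a joint stands for the part that bears it (a point fixed in the world has none). Each returns a list of dicts, best first, with "conf" (0 to 1); they miss things now and then, are a little off and sometimes report something else, mostly with a low value. They report only what shows in the picture. A call takes as long as a camera call.
- eyes.spot_in(camera, name): "centre" ([x, y, z] in m, in world coordinates, good to about 4 mm: the middle of the surface that is visible of it).
- eyes.outline_of(camera, name): "mask" (384x512 bool, what is visible of it).
The state is a dict: "time_s": time; "joints": joint angles; "joint_velocities": joint speeds; "effort": joint torques, N m; "tcp_pos": TCP position; "ee_rot": TCP orientation; "wrist_force": force on the tool from outside, world axes, zero at the start; "moment": the same for the moment, N m; "gripper_width": opening from 0.0 (shut) to 1.0 (fully open); "gripper_force": force on a finger pad.
Only numpy, scipy, OpenCV 4.12 (cv2) and the standard library are available. Lean on these libraries where they do the work, as an engineer would, in place of code of your own. Each camera call takes 0.05 s, during which the arm holds its last target. There are 200 camera calls.

## Working session

There is one attempt and no reset: what is moved stays moved. The work goes in short steps, Python scripts to look and compute and a tool call to move; the robot and the scene stay as the last step left them, time stands still between calls to the robot, and variables do not carry over. Pictures are saved under pics/ and viewed, at most 10 in all, crops included, and the job is handed in when it is done.

Besides the shell and the picture viewer there is one more tool, called as name([rows], argument=value, ...), one row to a line, values as JSON. jog_arm: Moves the arm, as the interface text tells. Its arguments: {"type":"object","properties":{"increments":{"type":"array"},"grip":{"type":"number"}},"required":["increments"]}

```bash
mkdir -p pics; python3 - <<'E'
from station import sense, eyes, r
import cv2,numpy as np
for c in("scene","top"):
    im=eyes.capture(c); cv2.imwrite(f"pics/{c}0.png",im)
    k=eyes.get_calibration(c); print(c,np.round(k["camera_matrix"],1).tolist(),np.round(k["R"],3).tolist(),np.round(k["t"],3).tolist())
    for n in("bath","lid","stand","stirrer","pipette","jar","bead0_center","cup","bottle","tissues","dish"):
        print(n,[(np.round(d["centre"],3).tolist(),round(d["conf"],2)) for d in eyes.spot_in(c,n)][:3])
s=sense();print(s["time_s"],s["tcp_pos"],np.round(s["ee_rot"],3).tolist(),r.tcp_to_grasp)
E
```

```text
scene [[439.1, 0.0, 257.8], [0.0, 439.1, 192.9], [0.0, 0.0, 1.0]] [[-0.207, 0.978, 0.003], [0.851, 0.181, -0.493], [-0.483, -0.099, -0.87]] [0.128, -0.422, 1.225]
bath [([0.558, 0.24, 0.107], 0.75), ([0.373, 0.167, 0.016], 0.58), ([0.66, 0.263, 0.054], 0.52)]
lid [([0.522, 0.226, 0.11], 0.88)]
stand [([0.583, -0.196, 0.133], 0.87)]
stirrer [([0.563, -0.202, 0.166], 0.78)]
pipette [([0.573, -0.128, 0.166], 0.77)]
jar [([0.511, 0.129, 0.086], 0.6)]
bead0_center []
cup [([0.425, -0.227, 0.03], 0.88)]
bottle [([0.671, -0.262, 0.08], 0.56)]
tissues [([0.661, 0.266, 0.053], 0.88), ([0.584, -0.199, 0.135], 0.4), ([0.562, -0.201, 0.166], 0.25)]
dish [([0.371, 0.166, 0.017], 0.49)]
top [[375.9, 0.0, 251.0], [0.0, 375.9, 185.0], [0.0, 0.0, 1.0]] [[0.026, -1.0, 0.001], [-0.996, -0.026, -0.083], [0.083, 0.001, -0.997]] [-0.034, 0.547, 1.011]
bath [([0.515, 0.203, 0.1], 0.96)]
lid [([0.513, 0.221, 0.105], 0.97)]
stand [([0.557, -0.212, 0.135], 0.78)]
stirrer [([0.425, -0.23, 0.018], 0.61), ([0.554, -0.199, 0.184], 0.5), ([0.558, -0.209, 0.139], 0.3)]
pipette []
jar [([0.501, 0.121, 0.082], 0.51)]
bead0_center []
cup [([0.431, -0.228, 0.016], 0.71), ([0.512, 0.208, 0.101], 0.7)]
bottle [([0.651, -0.266, 0.088], 0.65), ([0.513, 0.221, 0.104], 0.61)]
tissues [([0.638, 0.261, 0.052], 0.71)]
dish [([0.38, 0.167, 0.018], 0.81)]
1.2 [ 0.24960085 -0.57297252  0.40475179] [[-0.917, -0.399, -0.0], [-0.399, 0.917, 0.0], [0.0, 0.0, -1.0]] 0.1635
```

View pics/scene0.png

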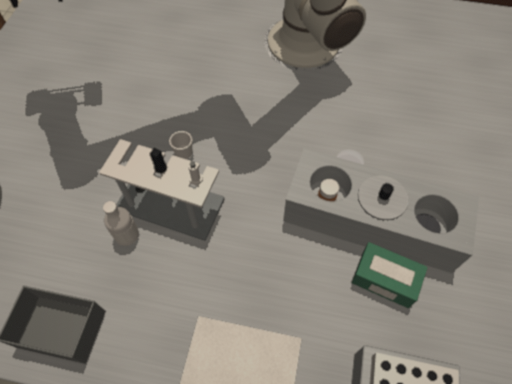

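View pics/top0.png

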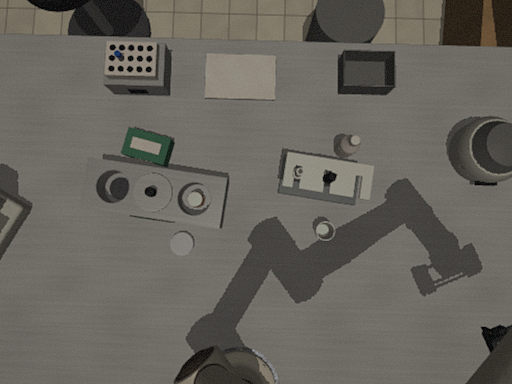

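The scene picture shows the jar in the well at (330,188), the lid on the middle well at (384,195), and the well at (435,213) apparently empty. The stirrer is in the middle slot at (158,160), the pipette at (195,172), and the left slot at (125,155) is free. The beads should be under the lid; I'll look at enlarged crops to check.

```bash
python3 - <<'E'
import cv2,numpy as np
a=cv2.imread("pics/scene0.png");b=cv2.imread("pics/top0.png")
def c(im,x,y,w,h,k=2): 
    o=cv2.resize(im[y:y+h,x:x+w],None,fx=k,fy=k,interpolation=cv2.INTER_CUBIC)
    return np.uint8(255*(o/255.)**0.6)
A=np.vstack([np.hstack([c(a,280,145,200,130),c(a,90,130,200,130)]),np.hstack([c(b,75,145,200,130),c(b,225,135,200,130)])])
cv2.imwrite("pics/crop.png",A);print(A.shape)
E
```

```text
(520, 800, 3)
```

View pics/crop.png

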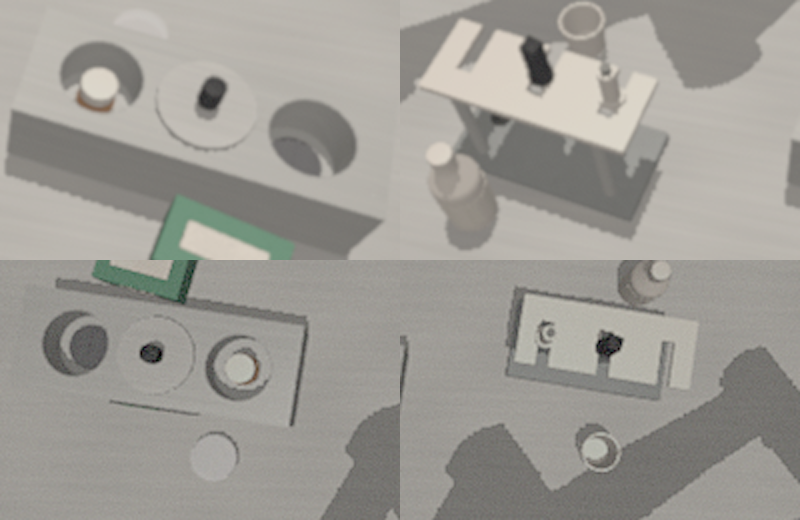

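The crops confirm the right-hand well is empty, so the beads are under the lid in the middle well (well 1). Slot 0 at -y is free. Next I'll fit poses from hand-picked corners.

```bash
cat > h.py <<'E'
from station import sense, eyes, r
import cv2,numpy as np
from scipy.optimize import least_squares
K={c:eyes.get_calibration(c) for c in("scene","top")}
def P(c,X):
    k=K[c];X=np.atleast_2d(X);p=(X@np.array(k["R"]).T+k["t"])@np.array(k["camera_matrix"]).T
    return p[:,:2]/p[:,2:]
def loc(p,L): # pose x,y,yaw(rad); local pts
    L=np.atleast_2d(L).astype(float);c,s=np.cos(p[2]),np.sin(p[2])
    return np.c_[p[0]+c*L[:,0]-s*L[:,1],p[1]+s*L[:,0]+c*L[:,1],L[:,2]]
def fit(obs,p0):
    f=lambda p:np.concatenate([(P(c,loc(p,L))-uv).ravel() for c,L,uv in obs])
    o=least_squares(f,p0,loss="soft_l1");return o.x,f(o.x).reshape(-1,2)
def ray(c,uv,z):
    k=K[c];R=np.array(k["R"]);d=R.T@np.linalg.solve(k["camera_matrix"],[*uv,1]);o=-R.T@np.array(k["t"])
    return o+d*(z-o[2])/d[2]
E
python3 - <<'E'
from h import *
a,b=.0,.0
S=[("scene",(-.035,-.108,.135),(122.5,139)),("scene",(-.035,.108,.135),(219,168.5)),("scene",(.05,-.108,.135),(99,171)),("scene",(.05,.108,.135),(204,203)),
("top",(.05,.108,.135),(286.5,151.5)),("top",(.05,-.108,.135),(374,165)),("top",(-.035,-.108,.135),(370.5,199)),("top",(-.035,.108,.135),(282,186))]
B=[("scene",(-.065,-.18,.1),(305,150)),("scene",(.065,-.18,.1),(287,200)),("scene",(.065,.18,.1),(472.5,255)),
("scene",(0,.105,.1),(436.5,214.5)),("scene",(0,-.105,.1),(331,186)),("top",(.065,-.18,.1),(227.5,175)),("top",(-.065,-.18,.1),(221.5,227)),("top",(0,.105,.1),(112.5,186.5)),("top",(0,-.105,.1),(194.5,198)),("scene",(0,0,.106),(383,197)),("top",(0,0,.106),(152.5,192))]
for n,o,p0 in(("stand",S,(.56,-.2,-.1)),("bath",B,(.52,.22,-.1))):
    p,e=fit(o,p0);print(n,p.round(4),np.degrees(p[2]).round(2));print(e.round(1).tolist())
    pts=[(0,y,.135) for y in(-.075,0,.075)] if n=="stand" else [(0,y,.1) for y in(-.105,0,.105)]
    print(loc(p,pts).round(4).tolist())
cam={c:(-np.array(K[c]["R"]).T@K[c]["t"]).round(3).tolist() for c in K};print(cam)
# lid knob, stirrer handle, by masks
for c in("scene","top"):
    im=eyes.capture(c)
    for n,z in(("lid",.106),("stirrer",.19),("pipette",.19)):
        for d in eyes.outline_of(c,n)[:2]:
            m=d["mask"].astype(np.uint8);ct=max(cv2.findContours(m,0,1)[0],key=cv2.contourArea)
            el=cv2.fitEllipse(ct) if len(ct)>5 else None
            print(c,n,round(d["conf"],2),m.sum(),np.round(el[0],1),np.round(el[1],1),ray(c,el[0],z).round(4), "bbox",cv2.boundingRect(ct))
            if n=="stirrer": print("  minrect",np.round(cv2.minAreaRect(ct)[2],1))
    g=cv2.cvtColor(im,cv2.COLOR_BGR2GRAY)
    for n,(x,y,w,h) in(("knob",(370,175,35,35) if c=="scene" else(138,178,30,25)),("handle",(145,142,28,35) if c=="scene" else(318,162,25,30))):
        m=np.zeros_like(g);m[y:y+h,x:x+w]=g[y:y+h,x:x+w]<45
        ys,xs=np.nonzero(m);print(c,n,len(xs),xs.mean().round(1),ys.mean().round(1),xs.min(),xs.max(),ys.min(),ys.max())
        if len(xs):
            print("\n".join("".join("#" if v else "." for v in row) for row in m[ys.min():ys.max()+1,xs.min():xs.max()+1]))
E
```

```text
stand [ 0.5586 -0.2068 -0.1242] -7.12
[[-2.3, -0.3], [0.2, -0.4], [0.5, 1.2], [-1.5, 1.4], [0.2, 0.8], [-0.4, 0.3], [-1.2, 0.4], [-0.2, 0.2]]
[[0.5493, -0.2812, 0.135], [0.5586, -0.2068, 0.135], [0.5679, -0.1324, 0.135]]
bath [ 0.518   0.2287 -0.1121] -6.42
[[-2.0, -0.9], [-1.6, 0.7], [0.7, 0.1], [-0.2, -0.9], [-0.5, -1.9], [-0.7, 1.1], [-2.0, -0.1], [-0.3, -0.6], [-0.6, -0.8], [0.2, 0.1], [-0.1, -0.6]]
[[0.5063, 0.1243, 0.1], [0.518, 0.2287, 0.1], [0.5298, 0.333, 0.1]]
{'scene': [0.977, 0.072, 0.857], 'top': [0.462, -0.02, 1.053]}
scene lid 0.96 1783 [382.3 196.9] [43.  50.8] [0.5179 0.227  0.106 ] bbox (358, 175, 50, 45)
scene stirrer 0.74 297 [157.5 160.1] [12.6 28.3] [ 0.5773 -0.1969  0.19  ] bbox (149, 147, 18, 26)
  minrect 69.0
scene stirrer 0.5 239 [351.2 155.2] [10.6 28.3] [0.4929 0.1477 0.19  ] bbox (338, 149, 26, 15)
  minrect 17.5
scene pipette 0.79 247 [194.2 173.5] [11.6 25.4] [ 0.5911 -0.1236  0.19  ] bbox (188, 161, 15, 24)
scene knob 141 385.5 191.6 380 392 184 199
......##.....
....######...
...#########.
...#########.
..##########.
.############
.###########.
.####
[... 450 characters left out ...]
###
....###########
....###########
.....##########
.....#########.
.....########..
.........###...
top lid 0.57 1184 [152.8 192.6] [37.5 38.4] [0.5151 0.2276 0.106 ] bbox (134, 174, 39, 38)
top pipette 0.47 112 [298.3 173.1] [ 9.7 12.7] [ 0.5641 -0.1282  0.19  ] bbox (292, 168, 13, 11)
top knob 85 150.2 191.4 145 155 187 196
...####....
.########..
.##########
###########
###########
###########
###########
.##########
...#######.
......##...
top handle 117 328.7 177.6 323 335 171 185
....#........
......###....
...########..
...##########
.############
.############
#############
############.
############.
###########..
.########....
..######.....
..#####......
..##.#.......
..#..........
```

```bash
cat >> h.py <<'E'
def hulls(c,x,y,z,yaw):
    q=.009;box=np.array([(a,b,h) for a in(-q,q) for b in(-q,q) for h in(.005,.055)])
    t=np.linspace(0,6.28,24);col=np.array([(.013*np.cos(u),.013*np.sin(u),h) for u in t for h in(0,.005)])
    return [cv2.convexHull(P(c,loc((x,y,yaw),L)+[0,0,z]).astype(np.float32)) for L in(box,col)]
def render(c,x,y,z,yaw,roi,s=6):
    m=np.zeros((roi[3]*s,roi[2]*s),np.uint8)
    for h in hulls(c,x,y,z,yaw):
        cv2.fillConvexPoly(m,np.round((h-np.array(roi[:2])+.5)*s-.5).astype(np.int32),1)
    return cv2.resize(m.astype(np.float32),(roi[2],roi[3]),interpolation=cv2.INTER_AREA)
E
python3 - <<'E'
from h import *
from scipy.optimize import differential_evolution
obs=[]
for c,roi in(("scene",(142,140,32,40)),("top",(316,162,28,30))):
    g=cv2.cvtColor(eyes.capture(c),cv2.COLOR_BGR2GRAY)[roi[1]:roi[1]+roi[3],roi[0]:roi[0]+roi[2]].astype(float)
    bg=np.percentile(g,70);obs.append((c,roi,np.clip((bg-g)/(bg-20),0,1)))
def cost(p):
    s=0
    for i,(c,roi,w) in enumerate(obs):
        s+=np.minimum(np.abs(render(c,p[0],p[1],.135,p[2],roi)-w),1).sum()
    return s
for c in(obs[:1],obs[1:],obs):
    full=obs; 
    o=obs;obs=c
    z=differential_evolution(cost,[(.54,.58),(-.225,-.185),(-.785,.785)],seed=1,maxiter=40)
    print(z.x.round(4),np.degrees(z.x[2]).round(1),z.fun.round(1))
    if len(c)==2:
        for y in range(-45,45,6): print(y,round(cost([*z.x[:2],np.radians(y)]),1),end="; ")
    obs=o
E
```

```text
[ 0.5592 -0.2079  0.2952] 16.9 242.7
[ 0.5601 -0.206  -0.3671] -21.0 58.4
[ 0.5599 -0.2066 -0.5151] -29.5 312.2
-45 317.4; -39 313.8; -33 312.1; -27 313.0; -21 312.3; -15 315.1; -9 315.3; -3 314.6; 3 313.9; 9 315.6; 15 316.0; 21 317.5; 27 320.3; 33 327.7; 39 322.2;
```

jog_arm([
  [-0.88,0.98,0,0],
  [-0.88,0.98,0,0],
  [-0.88,0.98,0,0],
  [-0.88,0.98,0,0],
  [-0.88,0.98,0,0],
  [-0.88,0.98,0,0],
  [-0.88,0.98,0,0],
  [-0.88,0.98,0,0],
], grip=60)

```text
time_s: 2.5
tcp_pos: [0.3162, -0.372, 0.4049]
ee_rot: [[-0.917, -0.399, 0.0], [-0.399, 0.917, -0.0], [-0.0, -0.0, -1.0]]
wrist_force: [0.7, -0.1, -0.5]
gripper_width: 0.691
gripper_force: 0.0
```

jog_arm([
  [-0.88,0.98,0,0],
  [-0.88,0.98,0,0],
  [-0.88,0.98,0,0],
  [-0.88,0.98,0,0],
  [-0.88,0.98,0,0],
  [-0.88,0.98,0,0],
  [-0.88,0.98,0,0],
  [-0.88,0.98,0,0],
])

```text
time_s: 3.3
tcp_pos: [0.3827, -0.172, 0.405]
ee_rot: [[-0.917, -0.399, 0.001], [-0.399, 0.917, -0.0], [-0.001, -0.0, -1.0]]
wrist_force: [-0.6, 0.1, 0.3]
gripper_width: 0.69
gripper_force: 0.0
```

jog_arm([
  [-0.88,0.98,0,0],
  [-0.88,0.98,0,0],
  [-0.88,0.98,0,0],
  [-0.88,0.98,0,0],
  [-0.88,0.98,0,0],
  [-0.88,0.98,0,0],
  [-0.88,0.98,0,0],
  [-0.88,0.98,0,0],
])

```text
time_s: 4.1
tcp_pos: [0.4491, 0.028, 0.405]
ee_rot: [[-0.917, -0.4, 0.001], [-0.4, 0.917, 0.0], [-0.001, -0.0, -1.0]]
wrist_force: [0.3, -0.1, 0.3]
gripper_width: 0.689
gripper_force: 0.0
```

jog_arm([
  [-0.88,0.98,0,0],
  [-0.88,0.98,0,0],
  [-0.88,0.98,0,0],
  [-0.88,0.98,0,0],
  [-0.88,0.98,0,0],
  [-0.88,0.98,0,0],
  [-0.88,0.98,0,0],
  [-0.88,0.98,0,0],
])

```text
time_s: 4.9
tcp_pos: [0.5157, 0.228, 0.4049]
ee_rot: [[-0.917, -0.4, 0.0], [-0.4, 0.917, 0.0], [-0.0, -0.0, -1.0]]
wrist_force: [0.3, -0.3, 0.4]
gripper_width: 0.692
gripper_force: 0.0
```

jog_arm([
  [0,0,0,0.93],
  [0,0,0,0.93],
  [0,0,0,0.93],
  [0,0,0,0.93],
  [0,0,0,0.93],
  [0,0,0,0.93],
  [0,0,0,0.93],
  [0,0,0,0],
])

```text
time_s: 5.7
tcp_pos: [0.5155, 0.2269, 0.4048]
ee_rot: [[-0.994, 0.11, 0.0], [0.11, 0.994, 0.0], [-0.0, 0.0, -1.0]]
wrist_force: [0.7, 0.3, -0.0]
gripper_width: 0.692
gripper_force: 0.0
```

jog_arm([
  [-0.08,0.05,0.78,0],
  [0,0,0.78,0],
  [0,0,0.78,0],
  [0,0,0.78,0],
  [0,0,0.78,0],
  [0,0,0.78,0],
  [0,0,0.78,0],
  [0,0,0,0],
])

```text
time_s: 6.5
tcp_pos: [0.5166, 0.2274, 0.2934]
ee_rot: [[-0.994, 0.109, -0.004], [0.109, 0.994, -0.003], [0.004, -0.003, -1.0]]
wrist_force: [0.1, -0.8, -0.5]
gripper_width: 0.69
gripper_force: 0.0
```

jog_arm([
  [0,0,0,0],
  [0,0,0,0],
  [0,0,0,0],
  [0,0,0,0],
  [0,0,0,0],
  [0,0,0,0],
  [0,0,0,0],
], grip=10)

```text
time_s: 7.2
tcp_pos: [0.5173, 0.228, 0.2959]
ee_rot: [[-0.994, 0.11, 0.001], [0.11, 0.994, 0.001], [-0.001, 0.001, -1.0]]
wrist_force: [-0.4, 0.2, 1.0]
gripper_width: 0.265
gripper_force: 30.0
```

jog_arm([
  [0,0,-0.3,0],
  [0,0,-0.7,0],
  [0,0,-0.7,0],
  [0,0.75,-0.3,0],
  [0,0.75,0,0],
  [0,0.75,0,0],
  [0,0.75,0,0],
  [0,0.75,0,0],
  [0,0.75,0,0],
  [0,0.75,0,0],
])

```text
time_s: 8.2
tcp_pos: [0.5288, 0.3336, 0.3351]
ee_rot: [[-0.994, 0.109, -0.001], [0.109, 0.994, -0.001], [0.0, -0.001, -1.0]]
wrist_force: [0.5, -0.2, -3.0]
gripper_width: 0.269
gripper_force: 30.0
```

```bash
python3 - <<'E'
from h import *
im=eyes.capture("top"); im2=eyes.capture("scene")
f=lambda im,x,y:np.uint8(255*(cv2.resize(im[y:y+110,x:x+150],None,fx=4,fy=4)/255.)**.6)[:, :]
cv2.imwrite("pics/lift.png",cv2.resize(np.hstack([f(im,75,140),f(im2,330,130)]),(800,293)))
print(sense()["tcp_pos"],sense()["wrist_force"])
E
```

```text
[0.52891519 0.3344557  0.3351379 ] [-0.89894531 -0.2194365  -2.99456709]
```

View pics/lift.png

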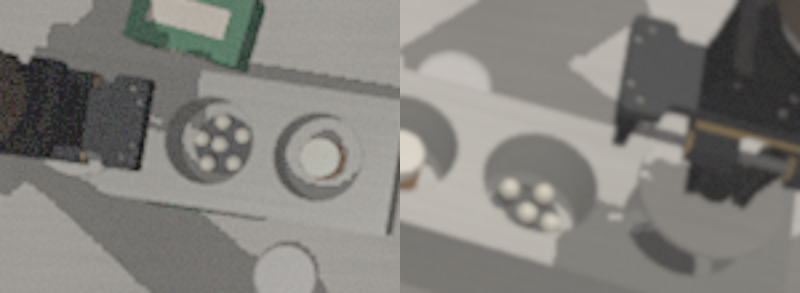

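The beads are visible in the uncovered middle well (left crop, around (215,145)), and the lid hangs above well 2. Lowering it there.

jog_arm([
  [0,0,0.5,0],
  [0,0,0.5,0],
  [0,0,0.4,0],
  [0,0,0.3,0],
  [0,0,0.2,0],
  [0,0,0,0],
  [0,0,0,0],
])

```text
time_s: 9.0
tcp_pos: [0.5289, 0.3321, 0.2978]
ee_rot: [[-0.994, 0.11, 0.0], [0.11, 0.994, 0.0], [-0.0, 0.0, -1.0]]
wrist_force: [0.7, 0.5, -2.8]
gripper_width: 0.269
gripper_force: 30.0
```

jog_arm([
  [0,0,0.08,0],
  [0,0,0.03,0],
  [0,0,0,0],
])

```text
time_s: 9.3
tcp_pos: [0.5288, 0.3322, 0.296]
ee_rot: [[-0.994, 0.11, 0.001], [0.11, 0.994, 0.001], [-0.001, 0.001, -1.0]]
wrist_force: [-0.2, 0.3, -0.5]
gripper_width: 0.267
gripper_force: 30.0
```

jog_arm([
  [0,0,0,0],
  [0,0,0,0],
  [0,0,0,0],
  [0,0,0,0],
  [0,0,0,0],
], grip=50)

```text
time_s: 9.8
tcp_pos: [0.5287, 0.3321, 0.2954]
ee_rot: [[-0.994, 0.11, 0.0], [0.11, 0.994, 0.0], [-0.0, 0.0, -1.0]]
wrist_force: [0.4, 0.5, 0.5]
gripper_width: 0.555
gripper_force: 0.0
```

jog_arm([
  [0,0,-0.8,0],
  [0,0,-0.9,0],
  [0,0,-0.9,0],
  [0,0,-0.9,0],
  [0,0,-0.9,0],
  [0,0,-0.9,0],
  [0,0,0,0],
])

```text
time_s: 10.5
tcp_pos: [0.5291, 0.3324, 0.4044]
ee_rot: [[-0.994, 0.109, 0.005], [0.109, 0.994, 0.004], [-0.004, 0.004, -1.0]]
wrist_force: [-0.2, 0.7, 0.9]
gripper_width: 0.576
gripper_force: 0.0
```

```bash
python3 - <<'E'
from h import *
av={c:np.mean([eyes.capture(c).astype(float) for _ in range(6)],0) for c in("scene","top")}
np.savez("av.npz",**av)
out=[]
for c,(x,y,w,h) in(("scene",(138,138,40,44)),("top",(310,157,40,44))):
    o=cv2.resize(av[c][y:y+h,x:x+w],None,fx=9.5,fy=9.5,interpolation=cv2.INTER_CUBIC).clip(0,255)
    o=255*(o/255)**.4
    for yaw,col in((-25,(0,0,255)),(-7,(0,255,0))):
        q=.009;L=[(a,b,h_) for h_ in(.055,) for a,b in((-q,-q),(-q,q),(q,q),(q,-q))]
        p=(P(c,loc((.5598,-.2066,np.radians(yaw)),L)+[0,0,.135])-[x,y]+.5)*9.5
        cv2.polylines(o,[np.round(p).astype(np.int32)],True,col,1)
    out.append(o)
cv2.imwrite("pics/handle.png",np.hstack(out))
E
```

```text
[ WARN:0@8.407] global loadsave.cpp:1063 imwrite_ Unsupported depth image for selected encoder is fallbacked to CV_8U.
```

View pics/handle.png

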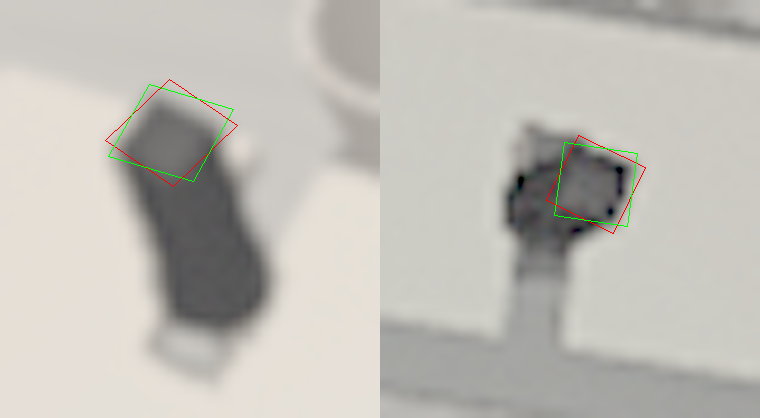

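Seen from above, the handle's top face is turned about -17° (top edge in the right crop from (570,150) to (618,165)), and its position agrees with the fit. Moving over the stirrer.

jog_arm([
  [-0.16,-0.95,0,0],
  [-0.16,-0.95,0,0],
  [-0.16,-0.95,0,0],
  [-0.16,-0.95,0,0],
  [-0.16,-0.95,0,0],
  [-0.16,-0.95,0,0],
  [-0.16,-0.95,0,0],
  [-0.16,-0.95,0,0],
  [-0.16,-0.95,0,0],
  [-0.16,-0.95,0,0],
], grip=44)

```text
time_s: 12.1
tcp_pos: [0.5397, 0.1381, 0.4014]
ee_rot: [[-0.994, 0.11, 0.0], [0.11, 0.994, 0.0], [-0.0, 0.0, -1.0]]
wrist_force: [-0.3, -0.0, 0.3]
gripper_width: 0.503
gripper_force: 0.0
```

jog_arm([
  [-0.16,-0.95,0,0],
  [-0.16,-0.95,0,0],
  [-0.16,-0.95,0,0],
  [-0.16,-0.95,0,0],
  [-0.16,-0.95,0,0],
  [-0.16,-0.95,0,0],
  [-0.16,-0.95,0,0],
  [-0.16,-0.95,0,0],
  [-0.16,-0.95,0,0],
])

```text
time_s: 13.0
tcp_pos: [0.5493, -0.0349, 0.4014]
ee_rot: [[-0.994, 0.11, 0.0], [0.11, 0.994, -0.0], [-0.0, -0.0, -1.0]]
wrist_force: [-0.9, -0.2, 1.5]
gripper_width: 0.505
gripper_force: 0.0
```

jog_arm([
  [-0.16,-0.95,0,0],
  [-0.16,-0.95,0,0],
  [-0.16,-0.95,0,0],
  [-0.16,-0.95,0,0],
  [-0.16,-0.95,0,0],
  [-0.16,-0.95,0,0],
  [-0.16,-0.95,0,0],
  [-0.16,-0.95,0,0],
  [-0.16,-0.95,0,0],
])

```text
time_s: 13.9
tcp_pos: [0.5589, -0.208, 0.4013]
ee_rot: [[-0.994, 0.11, -0.0], [0.11, 0.994, 0.0], [0.0, 0.0, -1.0]]
wrist_force: [0.1, 0.8, 0.6]
gripper_width: 0.505
gripper_force: 0.0
```

jog_arm([
  [0,0,0,0.78],
  [0,0,0,0.78],
  [0,0,0,0.78],
  [0,0,0,0],
  [0,0,0,0],
])

```text
time_s: 14.4
tcp_pos: [0.5591, -0.207, 0.4013]
ee_rot: [[-0.956, 0.292, -0.0], [0.292, 0.956, -0.0], [0.0, -0.0, -1.0]]
wrist_force: [0.8, 0.3, 0.7]
gripper_width: 0.505
gripper_force: 0.0
```

jog_arm([
  [-0.05,0.04,0.7,0],
  [0,0,0.7,0],
  [0,0,0.7,0],
  [0,0,0.7,0],
  [0,0,0.7,0],
  [0,0,0,0],
])

```text
time_s: 15.0
tcp_pos: [0.5599, -0.206, 0.3293]
ee_rot: [[-0.956, 0.292, -0.004], [0.292, 0.956, 0.001], [0.005, -0.0, -1.0]]
wrist_force: [0.3, 0.3, -0.7]
gripper_width: 0.508
gripper_force: 0.0
```

jog_arm([
  [0,0,0,0],
  [0,0,0,0],
  [0,0,0,0],
  [0,0,0,0],
  [0,0,0,0],
  [0,0,0,0],
  [0,0,0,0],
], grip=5)

```text
time_s: 15.7
tcp_pos: [0.5607, -0.206, 0.332]
ee_rot: [[-0.956, 0.293, 0.001], [0.293, 0.956, -0.0], [-0.001, -0.0, -1.0]]
wrist_force: [-0.8, 0.6, 3.6]
gripper_width: 0.204
gripper_force: 30.0
```

jog_arm([
  [0,0,-0.6,0],
  [0,0,-0.9,0],
  [0,0,-0.9,0],
  [0,0,-0.9,0],
  [0,0,-0.9,0],
  [0,0,-0.9,0],
  [0,0,-0.9,0],
  [0,0,0,0],
])

```text
time_s: 16.5
tcp_pos: [0.5607, -0.2062, 0.4546]
ee_rot: [[-0.956, 0.293, 0.006], [0.293, 0.956, -0.001], [-0.006, 0.0, -1.0]]
wrist_force: [0.3, -0.5, -1.1]
gripper_width: 0.207
gripper_force: 30.0
```

```bash
python3 - <<'E'
from h import *
p=(.518,.2287,-.1121)
c0=np.array([.5175,.2283])
im=eyes.capture("top")
for u in((222,122),(243,120),(203,143),(225,145),(207,162),(233,163)):
    w=ray("top",(u[0]/2.667+75,u[1]/2.667+140),.05)[:2]-c0; c,s=np.cos(-p[2]),np.sin(-p[2])
    print((np.array([c*w[0]-s*w[1],s*w[0]+c*w[1]])*1000).round(),end=" ")
for n in("bead0_center",):
    for d in eyes.spot_in("top",n): print(np.round(d["centre"],3),round(d["conf"],2))
o=cv2.resize(im[135:245,75:235],None,fx=5,fy=5,interpolation=cv2.INTER_CUBIC)
t=np.linspace(0,6.28,60)
for L,col in(([(.042*np.cos(a),y+.042*np.sin(a),.1) for a in t] ,(0,255,0)) for y in(-.105,0)) :
    q=(P("top",loc(p,L))-[75,135]+.5)*5;cv2.polylines(o,[q.astype(np.int32)],True,col)
q=(P("top",loc(p,[(.042*np.cos(a),.042*np.sin(a),.04) for a in t]))-[75,135]+.5)*5;cv2.polylines(o,[q.astype(np.int32)],True,(0,0,255))
cv2.imwrite("pics/wells.png",np.uint8(255*(o/255.)**.6))
E
```

```text
[19.  2.] [ 24. -18.] [-4. 18.] [-3. -4.] [-22.  11.] [-20. -15.]
```

View pics/wells.png

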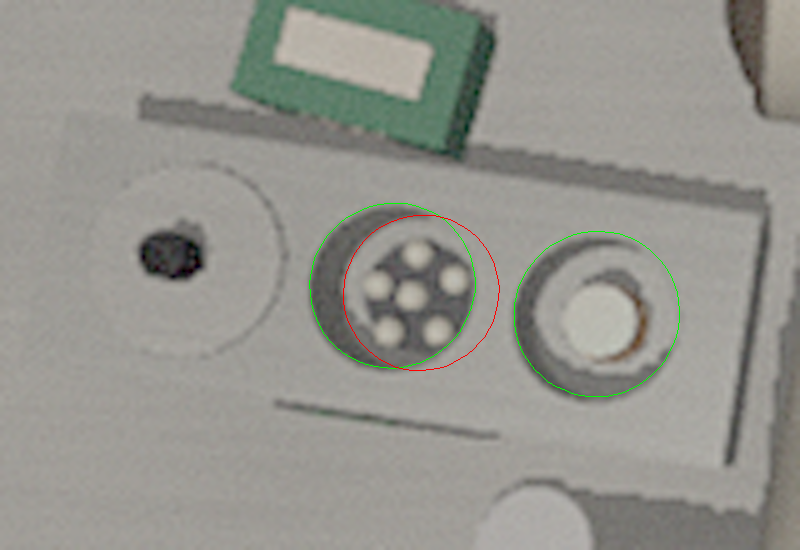

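The overlay fits the wells well, and all six beads show in well 1 at (418,254), (455,279), (378,286), (410,296), (388,331) and (438,330). A gap for the rod lies at about (+21,+21) mm in the well's axes.

jog_arm([
  [0,0,0,-0.78],
  [0,0,0,-0.78],
  [0,0,0,-0.78],
  [0.9,0,0,0],
  [0.9,0,0,0],
  [0.9,0,0,0],
  [0.9,0,0,0],
  [0.9,0,0,0],
])

```text
time_s: 17.4
tcp_pos: [0.4701, -0.196, 0.4497]
ee_rot: [[-0.994, 0.11, -0.003], [0.11, 0.994, 0.001], [0.003, 0.0, -1.0]]
wrist_force: [0.7, 0.9, -0.7]
gripper_width: 0.202
gripper_force: 30.0
```

jog_arm([
  [-0.05,0.93,0,0],
  [-0.05,0.93,0,0],
  [-0.05,0.93,0,0],
  [-0.05,0.93,0,0],
  [-0.05,0.93,0,0],
  [-0.05,0.93,0,0],
  [-0.05,0.93,0,0],
  [-0.05,0.93,0,0],
])

```text
time_s: 18.2
tcp_pos: [0.4951, -0.0483, 0.4498]
ee_rot: [[-0.994, 0.11, -0.003], [0.11, 0.994, -0.0], [0.003, -0.0, -1.0]]
wrist_force: [0.2, -0.5, -0.9]
gripper_width: 0.206
gripper_force: 30.0
```

jog_arm([
  [-0.05,0.93,0,0],
  [-0.05,0.93,0,0],
  [-0.05,0.93,0,0],
  [-0.05,0.93,0,0],
  [-0.05,0.93,0,0],
  [-0.05,0.93,0,0],
  [-0.05,0.93,0,0],
  [-0.05,0.93,0,0],
])

```text
time_s: 19.0
tcp_pos: [0.5195, 0.0987, 0.4499]
ee_rot: [[-0.994, 0.11, -0.003], [0.11, 0.994, -0.001], [0.003, -0.001, -1.0]]
wrist_force: [-1.0, -0.5, -0.7]
gripper_width: 0.202
gripper_force: 30.0
```

jog_arm([
  [-0.05,0.93,0,0],
  [-0.05,0.93,0,0],
  [-0.05,0.93,0,0],
  [-0.05,0.93,0,0],
  [-0.05,0.93,0,0],
  [-0.05,0.93,0,0],
  [-0.05,0.93,0,0],
  [-0.05,0.93,0,0],
  [0,0,0,0],
  [0,0,0,0],
])

```text
time_s: 20.0
tcp_pos: [0.544, 0.2456, 0.451]
ee_rot: [[-0.994, 0.109, -0.001], [0.109, 0.994, -0.001], [0.001, -0.001, -1.0]]
wrist_force: [-0.8, 0.1, -1.1]
gripper_width: 0.204
gripper_force: 30.0
```

jog_arm([
  [0.14,0.05,0.4,0],
  [0,0,0.7,0],
  [0,0,0.7,0],
  [0,0,0.7,0],
  [0,0,0.6,0],
  [0,0,0.6,0],
  [0,0,0.5,0],
  [0,0,0.5,0],
  [0,0,0.4,0],
  [0,0,0,0],
])

```text
time_s: 21.0
tcp_pos: [0.5411, 0.2461, 0.3479]
ee_rot: [[-0.994, 0.11, -0.002], [0.11, 0.994, -0.001], [0.002, -0.002, -1.0]]
wrist_force: [-0.6, -0.5, -1.9]
gripper_width: 0.202
gripper_force: 30.0
```

```bash
cat > pos.py <<'E'
from h import *
s=sense();w=np.array(s["tcp_pos"][:2])-[.518,.2285];a=-.112;c,q=np.cos(-a),np.sin(-a)
print("well-frame mm",(np.array([c*w[0]-q*w[1],q*w[0]+c*w[1]])*1000).round(1),"tipz",round(s["tcp_pos"][2]-.302,4),np.round(s["wrist_force"],1),s["time_s"])
E
python3 pos.py
python3 - <<'E'
import numpy as np
# polar circle rows from (21,21) -> r 18 at 45deg decreasing 15deg per row; tool x=-bx, tool y=+by
p=np.array([21,21.]);ang=45;
pts=[]
for i in range(1,55):
    ang-=15;rr=max(17,29-4*i);t=np.array([rr*np.cos(np.radians(ang)),rr*np.sin(np.radians(ang))]);d=t-p;p=t
    pts.append([round(-d[0]/20,2),round(d[1]/20,2)])
print(pts[:3]);print(pts[3:27])
E
```

```text
well-frame mm [20.9 20.1] tipz 0.0459 [-0.6 -0.5 -1.9] 21.0
[[np.float64(-0.03), np.float64(-0.43)], [np.float64(0.07), np.float64(-0.35)], [np.float64(0.16), np.float64(-0.27)]]
[[np.float64(0.03), np.float64(-0.22)], [np.float64(0.08), np.float64(-0.21)], [np.float64(0.14), np.float64(-0.18)], [np.float64(0.18), np.float64(-0.14)], [np.float64(0.21), np.float64(-0.08)], [np.float64(0.22), np.float64(-0.03)], [np.float64(0.22), np.float64(0.03)], [np.float64(0.21), np.float64(0.08)], [np.float64(0.18), np.float64(0.14)], [np.float64(0.14), np.float64(0.18)], [np.float64(0.08), np.float64(0.21)], [np.float64(0.03), np.float64(0.22)], [np.float64(-0.03), np.float64(0.22)], [np.float64(-0.08), np.float64(0.21)], [np.float64(-0.14), np.float64(0.18)], [np.float64(-0.18), np.float64(0.14)], [np.float64(-0.21), np.float64(0.08)], [np.float64(-0.22), np.float64(0.03)], [np.float64(-0.22), np.float64(-0.03)], [np.float64(-0.21), np.float64(-0.08)], [np.float64(-0.18), np.float64(-0.14)], [np.float64(-0.14), np.float64(-0.18)], [np.float64(-0.08), np.float64(-0.21)], [np.float64(-0.03), np.float64(-0.22)]]
```

jog_arm([
  [-0.03,-0.43,0,0],
  [0.07,-0.35,0,0],
  [0.16,-0.27,0,0],
  [0.03,-0.22,0,0],
  [0.08,-0.21,0,0],
  [0.14,-0.18,0,0],
  [0.18,-0.14,0,0],
  [0.21,-0.08,0,0],
  [0.22,-0.03,0,0],
])

```text
time_s: 21.9
tcp_pos: [0.5156, 0.2105, 0.3493]
ee_rot: [[-0.994, 0.11, -0.0], [0.11, 0.994, -0.0], [0.0, -0.0, -1.0]]
wrist_force: [-0.4, 0.3, -0.8]
gripper_width: 0.201
gripper_force: 30.0
```

```bash
python3 pos.py
```

```text
well-frame mm [ -0.4 -18.1] tipz 0.0473 [-0.4  0.3 -0.8] 21.9
```

jog_arm([
  [0.22,0.03,0,0],
  [0.21,0.08,0,0],
  [0.18,0.14,0,0],
  [0.14,0.18,0,0],
  [0.08,0.21,0,0],
  [0.03,0.22,0,0],
  [-0.03,0.22,0,0],
  [-0.08,0.21,0,0],
  [-0.14,0.18,0,0],
])

```text
time_s: 22.8
tcp_pos: [0.5074, 0.2416, 0.3493]
ee_rot: [[-0.994, 0.11, -0.0], [0.11, 0.994, -0.0], [0.0, -0.0, -1.0]]
wrist_force: [-0.3, 0.4, -0.6]
gripper_width: 0.207
gripper_force: 30.0
```

jog_arm([
  [-0.18,0.14,0,0],
  [-0.21,0.08,0,0],
  [-0.22,0.03,0,0],
  [-0.22,-0.03,0,0],
  [-0.21,-0.08,0,0],
  [-0.18,-0.14,0,0],
  [-0.14,-0.18,0,0],
  [-0.08,-0.21,0,0],
  [-0.03,-0.22,0,0],
])

```text
time_s: 23.7
tcp_pos: [0.5351, 0.2253, 0.3493]
ee_rot: [[-0.994, 0.11, -0.0], [0.11, 0.994, -0.0], [0.0, -0.0, -1.0]]
wrist_force: [0.5, 0.5, -0.0]
gripper_width: 0.204
gripper_force: 30.0
```

```bash
python3 pos.py
```

```text
well-frame mm [17.3 -1.3] tipz 0.0473 [ 0.5  0.5 -0. ] 23.7
```

jog_arm([
  [0.03,-0.22,0,0],
  [0.08,-0.21,0,0],
  [0.14,-0.18,0,0],
  [0.18,-0.14,0,0],
  [0.21,-0.08,0,0],
  [0.22,-0.03,0,0],
  [0.22,0.03,0,0],
  [0.21,0.08,0,0],
  [0.18,0.14,0,0],
  [0.14,0.18,0,0],
])

```text
time_s: 24.7
tcp_pos: [0.5017, 0.2212, 0.3494]
ee_rot: [[-0.994, 0.11, 0.0], [0.11, 0.994, 0.0], [-0.0, 0.0, -1.0]]
wrist_force: [-0.3, 0.1, -0.9]
gripper_width: 0.203
gripper_force: 30.0
```

jog_arm([
  [0.08,0.21,0,0],
  [0.03,0.22,0,0],
  [-0.03,0.22,0,0],
  [-0.08,0.21,0,0],
  [-0.14,0.18,0,0],
  [-0.18,0.14,0,0],
  [-0.21,0.08,0,0],
  [-0.22,0.03,0,0],
  [-0.22,-0.03,0,0],
  [-0.21,-0.08,0,0],
])

```text
time_s: 25.7
tcp_pos: [0.5285, 0.2415, 0.3493]
ee_rot: [[-0.994, 0.11, -0.0], [0.11, 0.994, -0.0], [0.0, -0.0, -1.0]]
wrist_force: [0.1, -0.8, -0.7]
gripper_width: 0.202
gripper_force: 30.0
```

jog_arm([
  [-0.18,-0.14,0,0],
  [-0.14,-0.18,0,0],
  [-0.08,-0.21,0,0],
  [-0.03,-0.22,0,0],
  [0.03,-0.22,0,0],
  [0.08,-0.21,0,0],
  [0.14,-0.18,0,0],
  [0.18,-0.14,0,0],
  [0,0,0,0],
  [0,0,0,0],
])

```text
time_s: 26.7
tcp_pos: [0.5247, 0.2119, 0.3495]
ee_rot: [[-0.994, 0.109, 0.0], [0.109, 0.994, 0.0], [-0.0, 0.0, -1.0]]
wrist_force: [0.1, 0.4, -1.0]
gripper_width: 0.204
gripper_force: 30.0
```

jog_arm([
  [0,0,-0.4,0],
  [0,0,-0.8,0],
  [0,0,-0.8,0],
  [0,0,-0.8,0],
  [0,0,-0.8,0],
  [0,0,-0.8,0],
  [0,0,-0.7,0],
  [0,0,0,0],
])

```text
time_s: 27.5
tcp_pos: [0.5251, 0.212, 0.4542]
ee_rot: [[-0.994, 0.109, 0.005], [0.109, 0.994, 0.003], [-0.005, 0.003, -1.0]]
wrist_force: [0.2, -0.4, 0.0]
gripper_width: 0.206
gripper_force: 30.0
```

```bash
python3 pos.py
```

```text
well-frame mm [  8.9 -15.6] tipz 0.1522 [ 0.2 -0.4  0. ] 27.5
```

jog_arm([
  [0.02,-0.93,0,0],
  [0.02,-0.93,0,0],
  [0.02,-0.93,0,0],
  [0.02,-0.93,0,0],
  [0.02,-0.93,0,0],
  [0.02,-0.93,0,0],
  [0.02,-0.93,0,0],
])

```text
time_s: 28.2
tcp_pos: [0.5074, 0.0809, 0.4514]
ee_rot: [[-0.994, 0.11, 0.0], [0.11, 0.994, 0.0], [-0.0, 0.0, -1.0]]
wrist_force: [-0.1, 0.3, -0.5]
gripper_width: 0.201
gripper_force: 30.0
```

jog_arm([
  [0.02,-0.93,0,0],
  [0.02,-0.93,0,0],
  [0.02,-0.93,0,0],
  [0.02,-0.93,0,0],
  [0.02,-0.93,0,0],
  [0.02,-0.93,0,0],
  [0.02,-0.93,0,0],
  [0.02,-0.93,0,0],
])

```text
time_s: 29.0
tcp_pos: [0.4876, -0.0664, 0.4514]
ee_rot: [[-0.994, 0.11, 0.0], [0.11, 0.994, 0.0], [-0.0, 0.0, -1.0]]
wrist_force: [0.4, -0.0, -1.4]
gripper_width: 0.206
gripper_force: 30.0
```

jog_arm([
  [0.02,-0.93,0,0],
  [0.02,-0.93,0,0],
  [0.02,-0.93,0,0],
  [0.02,-0.93,0,0],
  [0.02,-0.93,0,0],
  [0.02,-0.93,0,0],
  [0.02,-0.93,0,0],
])

```text
time_s: 29.7
tcp_pos: [0.4703, -0.1955, 0.4514]
ee_rot: [[-0.994, 0.11, 0.0], [0.11, 0.994, 0.0], [-0.0, 0.0, -1.0]]
wrist_force: [-0.5, -0.2, -0.9]
gripper_width: 0.201
gripper_force: 30.0
```

jog_arm([
  [-0.9,0,0,0.5],
  [-0.9,0,0,0.5],
  [-0.8,0,0,0.5],
  [-0.8,0,0,0.5],
  [-0.8,0,0,0.34],
  [0,0,0,0],
  [0,0,0,0],
])

```text
time_s: 30.4
tcp_pos: [0.553, -0.2101, 0.4509]
ee_rot: [[-0.956, 0.293, -0.001], [0.293, 0.956, 0.0], [0.001, -0.0, -1.0]]
wrist_force: [-0.6, 0.1, -0.7]
gripper_width: 0.204
gripper_force: 30.0
```

jog_arm([
  [-0.31,0.31,0,0],
  [0,0,0,0],
  [0,0,0,0],
])

```text
time_s: 30.7
tcp_pos: [0.5611, -0.2052, 0.4515]
ee_rot: [[-0.956, 0.292, 0.0], [0.292, 0.956, 0.0], [-0.0, 0.0, -1.0]]
wrist_force: [-1.1, 0.0, -1.4]
gripper_width: 0.203
gripper_force: 30.0
```

```bash
python3 - <<'E'
from h import *
s=sense();print(np.array(s["tcp_pos"]).round(4))
a=eyes.capture("scene")[120:230,80:230];b=eyes.capture("top")[130:240,260:410]
o=np.hstack([cv2.resize(x,None,fx=2.66,fy=2.66,interpolation=cv2.INTER_CUBIC) for x in(a,b)])
cv2.imwrite("pics/back.png",np.uint8(255*(o/255.)**.6))
E
```

```text
[ 0.5611 -0.2052  0.4515]
```

View pics/back.png

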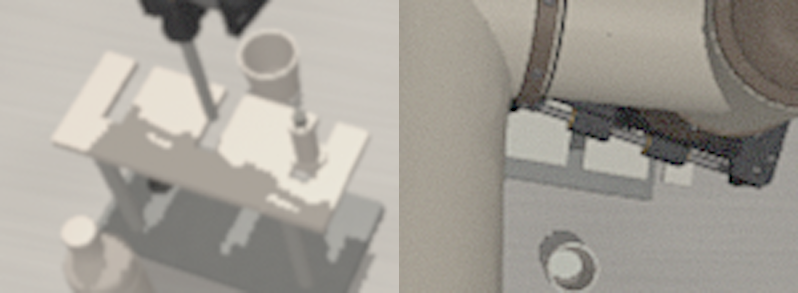

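The rod's tip, at (213,118) in the left crop, is above the inner end of the middle slot. Lowering.

jog_arm([
  [0,-0.03,0.6,0],
  [0,0,0.6,0],
  [0,0,0.6,0],
  [0,0,0,0],
])

```text
time_s: 31.2
tcp_pos: [0.5606, -0.2059, 0.4122]
ee_rot: [[-0.956, 0.293, -0.006], [0.293, 0.956, 0.001], [0.006, -0.0, -1.0]]
wrist_force: [-0.9, -0.2, -1.4]
gripper_width: 0.206
gripper_force: 30.0
```

jog_arm([
  [0,0,0.7,0],
  [0,0,0.7,0],
  [0,0,0.7,0],
  [0,0,0.7,0],
  [0,0,0.7,0],
  [0,0,0.3,0],
  [0,0,0.2,0],
  [0,0,0,0],
  [0,0,0,0],
])

```text
time_s: 32.1
tcp_pos: [0.5614, -0.206, 0.336]
ee_rot: [[-0.956, 0.293, 0.001], [0.293, 0.956, -0.0], [-0.001, -0.0, -1.0]]
wrist_force: [-0.5, -0.3, -0.0]
gripper_width: 0.202
gripper_force: 30.0
```

jog_arm([
  [0,0,0.1,0],
  [0,0,0.06,0],
  [0,0,0,0],
  [0,0,0,0],
])

```text
time_s: 32.5
tcp_pos: [0.5611, -0.206, 0.3322]
ee_rot: [[-0.956, 0.293, 0.0], [0.293, 0.956, -0.0], [-0.0, -0.0, -1.0]]
wrist_force: [-0.5, 0.5, -2.2]
gripper_width: 0.205
gripper_force: 30.0
```

jog_arm([
  [0,0,0,0],
  [0,0,0,0],
  [0,0,0,0],
  [0,0,0,0],
  [0,0,0,0],
], grip=46)

```text
time_s: 33.0
tcp_pos: [0.5611, -0.206, 0.3322]
ee_rot: [[-0.956, 0.293, 0.0], [0.293, 0.956, -0.0], [-0.0, -0.0, -1.0]]
wrist_force: [0.4, 0.3, -0.3]
gripper_width: 0.512
gripper_force: 0.0
```

jog_arm([
  [0,0,-0.6,0],
  [0,0,-0.7,0],
  [0,0,-0.7,0],
  [0,0,-0.7,0],
  [0,0,-0.7,0],
  [0,0,-0.2,-0.78],
  [0,0,0,-0.78],
  [0,0,0,-0.78],
  [0,0,0,0],
])

```text
time_s: 33.9
tcp_pos: [0.5611, -0.206, 0.4052]
ee_rot: [[-0.994, 0.11, 0.001], [0.11, 0.994, -0.0], [-0.001, -0.0, -1.0]]
wrist_force: [0.0, -0.9, 0.3]
gripper_width: 0.53
gripper_force: 0.0
```

jog_arm([
  [0.16,0.95,0,0],
  [0.16,0.95,0,0],
  [0.16,0.95,0,0],
  [0.16,0.95,0,0],
  [0.16,0.95,0,0],
  [0.16,0.95,0,0],
  [0.16,0.95,0,0],
  [0.16,0.95,0,0],
  [0.16,0.95,0,0],
  [0.16,0.95,0,0],
])

```text
time_s: 34.9
tcp_pos: [0.5501, -0.0129, 0.4048]
ee_rot: [[-0.994, 0.111, 0.001], [0.111, 0.994, 0.0], [-0.001, 0.0, -1.0]]
wrist_force: [0.4, -0.1, 0.2]
gripper_width: 0.527
gripper_force: 0.0
```

jog_arm([
  [0.16,0.95,0,0],
  [0.16,0.95,0,0],
  [0.16,0.95,0,0],
  [0.16,0.95,0,0],
  [0.16,0.95,0,0],
  [0.16,0.95,0,0],
  [0.16,0.95,0,0],
  [0.16,0.95,0,0],
  [0.16,0.95,0,0],
])

```text
time_s: 35.8
tcp_pos: [0.5402, 0.1603, 0.4048]
ee_rot: [[-0.994, 0.111, 0.001], [0.111, 0.994, 0.0], [-0.001, 0.0, -1.0]]
wrist_force: [-0.4, -0.4, 1.4]
gripper_width: 0.529
gripper_force: 0.0
```

jog_arm([
  [0.16,0.95,0,0],
  [0.16,0.95,0,0],
  [0.16,0.95,0,0],
  [0.16,0.95,0,0],
  [0.16,0.95,0,0],
  [0.16,0.95,0,0],
  [0.16,0.95,0,0],
  [0.16,0.95,0,0],
  [0.16,0.95,0,0],
  [0,0,0,0],
])

```text
time_s: 36.8
tcp_pos: [0.5303, 0.3353, 0.4036]
ee_rot: [[-0.994, 0.108, 0.0], [0.108, 0.994, 0.0], [-0.0, 0.0, -1.0]]
wrist_force: [-0.0, 0.3, -0.5]
gripper_width: 0.53
gripper_force: 0.0
```

```bash
python3 - <<'E'
from h import *
s=sense();print(np.array(s["tcp_pos"]).round(4))
a=eyes.capture("scene")[120:230,80:230];b=eyes.capture("top")[130:240,75:225]
o=np.hstack([cv2.resize(x,None,fx=2.66,fy=2.66,interpolation=cv2.INTER_CUBIC) for x in(a,b)])
cv2.imwrite("pics/hung.png",np.uint8(255*(o/255.)**.6))
for c in("scene","top"): print(c,[(np.round(d["centre"],3).tolist(),round(d["conf"],2)) for d in eyes.spot_in(c,"stirrer")][:2])
E
```

```text
[0.5303 0.3353 0.4036]
scene [([0.564, -0.199, 0.164], 0.7), ([0.586, -0.199, 0.13], 0.4)]
top []
```

View pics/hung.png

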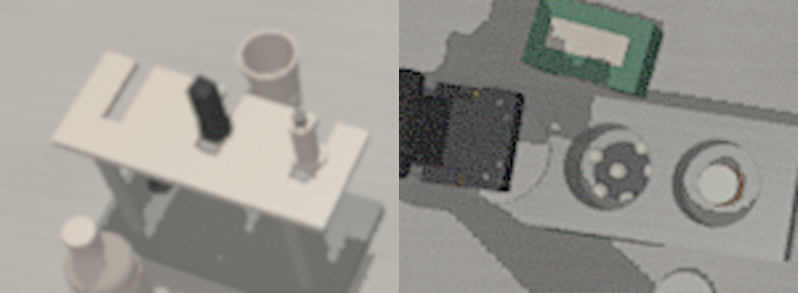

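The stirrer hangs upright in the middle slot (210,115), and the beads lie in their well around (615,165). Now the lid.

jog_arm([
  [0.06,-0.16,0.6,0],
  [0,0,0.8,0],
  [0,0,0.8,0],
  [0,0,0.8,0],
  [0,0,0.8,0],
  [0,0,0.8,0],
  [0,0,0.8,0],
  [0,0,0,0],
])

```text
time_s: 37.8
tcp_pos: [0.5282, 0.3281, 0.293]
ee_rot: [[-0.994, 0.111, -0.005], [0.111, 0.994, -0.004], [0.005, -0.005, -1.0]]
wrist_force: [0.1, -0.1, -0.2]
gripper_width: 0.528
gripper_force: 0.0
```

jog_arm([
  [0,0,0,0],
  [0,0,0,0],
  [0,0,0,0],
  [0,0,0,0],
  [0,0,0,0],
  [0,0,0,0],
  [0,0,0,0],
], grip=10)

```text
time_s: 38.5
tcp_pos: [0.5292, 0.33, 0.2971]
ee_rot: [[-0.994, 0.109, 0.002], [0.109, 0.994, 0.002], [-0.002, 0.002, -1.0]]
wrist_force: [-0.4, 1.9, 3.6]
gripper_width: 0.266
gripper_force: 30.0
```

jog_arm([
  [0,0,-0.3,0],
  [0,0,-0.7,0],
  [0,0,-0.7,0],
  [0,-0.75,-0.3,0],
  [0,-0.75,0,0],
  [0,-0.75,0,0],
  [0,-0.75,0,0],
  [0,-0.75,0,0],
  [0,-0.75,0,0],
  [0,-0.75,0,0],
])

```text
time_s: 39.5
tcp_pos: [0.5172, 0.2238, 0.336]
ee_rot: [[-0.994, 0.11, -0.0], [0.11, 0.994, -0.0], [0.0, -0.0, -1.0]]
wrist_force: [1.0, 0.0, -2.8]
gripper_width: 0.264
gripper_force: 30.0
```

jog_arm([
  [0,0,0,0],
  [0,0,0,0],
])

```text
time_s: 39.7
tcp_pos: [0.5175, 0.2247, 0.3363]
ee_rot: [[-0.994, 0.11, 0.0], [0.11, 0.994, 0.0], [-0.0, 0.0, -1.0]]
wrist_force: [-0.1, 0.8, -4.0]
gripper_width: 0.263
gripper_force: 30.0
```

jog_arm([
  [0,0.17,0.2,0],
  [0,0,0.5,0],
  [0,0,0.4,0],
  [0,0,0.3,0],
  [0,0,0.2,0],
  [0,0,0.2,0],
  [0,0,0.05,0],
  [0,0,0,0],
  [0,0,0,0],
])

```text
time_s: 40.6
tcp_pos: [0.5179, 0.2287, 0.2995]
ee_rot: [[-0.994, 0.11, 0.001], [0.11, 0.994, 0.0], [-0.001, 0.0, -1.0]]
wrist_force: [-0.3, -0.7, -2.9]
gripper_width: 0.266
gripper_force: 30.0
```

jog_arm([
  [0,-0.03,0.08,0],
  [0,0,0.04,0],
  [0,0,0,0],
  [0,0,0,0],
])

```text
time_s: 41.0
tcp_pos: [0.5177, 0.228, 0.2972]
ee_rot: [[-0.994, 0.11, 0.0], [0.11, 0.994, 0.0], [-0.0, 0.0, -1.0]]
wrist_force: [-1.1, -0.9, 0.7]
gripper_width: 0.267
gripper_force: 30.0
```

Seated: the load is off the wrist. Releasing and rising.

jog_arm([
  [0,0,0,0],
  [0,0,0,0],
  [0,0,0,0],
  [0,0,0,0],
  [0,0,0,0],
], grip=50)

```text
time_s: 41.5
tcp_pos: [0.5177, 0.2281, 0.2968]
ee_rot: [[-0.994, 0.11, 0.0], [0.11, 0.994, 0.0], [-0.0, 0.0, -1.0]]
wrist_force: [-1.1, 1.2, 0.6]
gripper_width: 0.553
gripper_force: 0.0
```

jog_arm([
  [0,0,-0.5,0],
  [0,0,-0.9,0],
  [0,0,-0.9,0],
  [0,0,-0.9,0],
  [0,0,-0.9,0],
  [0,0,-0.9,0],
  [0,-1,0,0],
  [0,-1,0,0],
  [0,-1,0,0],
  [0,-1,0,0],
])

```text
time_s: 42.5
tcp_pos: [0.5083, 0.1462, 0.396]
ee_rot: [[-0.994, 0.11, -0.002], [0.11, 0.994, -0.001], [0.002, -0.001, -1.0]]
wrist_force: [0.0, 0.1, 0.5]
gripper_width: 0.573
gripper_force: 0.0
```

jog_arm([
  [0,-1,0,0],
  [0,-1,0,0],
  [0,-1,0,0],
  [0,-1,0,0],
  [0,-1,0,0],
  [0,-1,0,0],
  [0,0,0,0],
  [0,0,0,0],
])

```text
time_s: 43.3
tcp_pos: [0.4954, 0.0281, 0.3965]
ee_rot: [[-0.994, 0.112, -0.0], [0.112, 0.994, -0.0], [0.0, -0.0, -1.0]]
wrist_force: [0.5, 0.6, -0.4]
gripper_width: 0.577
gripper_force: 0.0
```

```bash
python3 - <<'E'
from h import *
s=sense();print(np.array(s["tcp_pos"]).round(4))
A=eyes.capture("scene");B=eyes.capture("top")
o=np.vstack([np.hstack([cv2.resize(x,(400,290),interpolation=cv2.INTER_CUBIC) for x in(A[120:230,80:230],A[130:240,300:450])]),np.hstack([cv2.resize(x,(400,290),interpolation=cv2.INTER_CUBIC) for x in(B[130:240,75:225],B[130:240,260:410])])])
cv2.imwrite("pics/end.png",np.uint8(255*(o/255.)**.6))
for c in("scene","top"):
  for d in eyes.outline_of(c,"lid")[:1]:
    ct=max(cv2.findContours(d["mask"].astype(np.uint8),0,1)[0],key=cv2.contourArea);e=cv2.fitEllipse(ct);print(c,np.round(e[0],1),ray(c,e[0],.106).round(4))
E
```

```text
[0.4954 0.0281 0.3965]
scene [381.8 196.7] [0.5177 0.226  0.106 ]
top [149.  181.6] [0.5426 0.2384 0.106 ]
```

View pics/end.png

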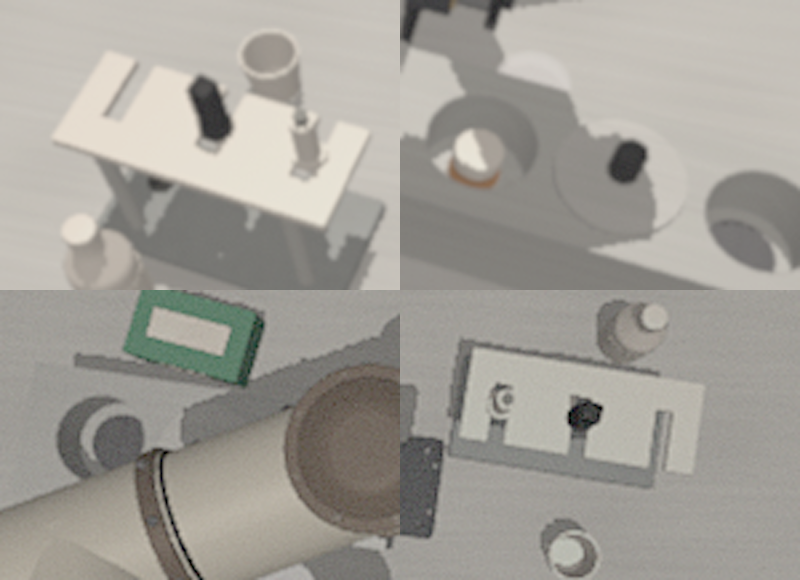

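The lid sits flat on the middle well, with its knob at (627,162) and its position matching the start to within 1 mm in the scene view. The top camera's view of the lid is blocked by the arm, so I'm ignoring that reading. The stirrer hangs upright and everything else is in place.

```bash
python3 -c "
from station import r
print(r.finish_job())"
```

```text
the job is handed in; nothing more can be done
None
```

I handed the job in at about 43 s: the beads got two full clockwise turns in the middle well, the stirrer hangs upright in the middle slot, and the lid is seated over the beads. All six were still in the well after stirring, as far as the camera showed.

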